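Pop the tester's cover, press the key, relatch

TASK

On the wide leak tester (the wider of the two grey boxes), press the push-latch cover in and let it spring fully open, push the black key underneath it all the way down, then swing the cover down and press it again so that it stays latched shut. Use only pushes with the fingers: pick nothing up, leave the narrow tester shut and the other things on the bench where they stand.

Things in the scene. Friction and masses are not known exactly. Their poses are not given: they have to be found in the camera images.
- wide: The wide leak tester: grey box 170 deep (x) x 150 wide (y), sides 64 high, bolted to the bench; origin at the centre of its underside, +x towards its hinge side (away from the robot), z up. An aluminium cover lies on top between two side cheeks 10 thick. At the back, at x = +75, two brass ports rise to 80 above the bench.
- wide_hinge (a point): Middle of the wide cover's hinge line, which runs along the tester's y at tester x = +60, 66 above the bench. The cover: 126 wide, 6 thick; its free front edge is 130 from the hinge (tester x = -70), its top face level with the hinge line, 66 above the bench when shut.
- wide_cover (a joint): Cover angle, rad: 0 latched shut, 1.1 sprung open (front edge 182 above the bench, 59 in front of the hinge), -0.075 pressed in to its stop (front edge sinks 10 mm). Each press in to the stop (beyond -0.065) and release switches it: from shut it springs up to 1.1 within 2 s; swung down from open and pressed, it stays latched at 0. Shorter presses do not switch. Takes 1 to 4 N at the front.
- wide_cover_front (a point): Place to press: centre of the black rubber strip on the cover's top face, 115 from the hinge, 15 behind the front edge. Moves with the cover; z is the outward normal of the top face, x points to the hinge.
- wide_key_top (a point): Top centre of the round black key (26 diameter) in the recess under the wide cover: tester x = -55, y = 0, 46 above the bench when up, pressed straight down. Recess: 130 wide, floor 24 and front wall 42 above the bench. With the cover fully open its front edge hangs 56 behind the key's centre.
- wide_key (a joint): Key travel in m: 0 up, 0.006 fully down (4 N), springs back.
- narrow: The narrow leak tester, not to be used: same build but 95 wide (cover 71 wide); same depth and height, bolted down, origin at the centre of its underside.
- narrow_cover (a joint): Angle of the narrow tester's cover (rad), 0 shut; must stay shut.
- filter: Loose bystander: perforated metal filter cartridge, upright cylinder 55 diameter, 150 tall; origin at the centre of its underside.
- spool: Loose bystander: black plastic piston spool, 70 diameter, 44 tall; origin at the centre of its underside.
- seal_large: Loose bystander: flat grey seal ring lying down, 84 outside, 8 thick; origin at the centre of its underside.
- seal_small: Loose bystander: small black rubber ring lying down, 40 outside, 10 thick; origin at the centre of its underside.
- bush: Loose bystander: small upright steel cylinder 18 diameter, 30 tall; origin at the centre of its underside.
- cap: Loose bystander: flat grey plastic disc 44 diameter, 14 tall; origin at the centre of its underside.
- carton: Loose bystander: small cardboard box 60 x 90 x 50; origin at the centre of its underside.

How it is judged:
By the outcome, as a careful person would: the job done as asked, in the order asked, and still so for the second after the job is handed in, with the robot touching nothing.
It also fails if it takes over 54 s, if anything falls off the work surface, if the arm or the gripper's body presses on something with over 40 N, if the wrist force passes 120 N, or if a joint passes its speed limit or range.

ROBOT

A 6-joint arm with a two-finger parallel gripper is mounted at the origin on the work surface. World frame = base frame: x ahead of the robot, y to its left, z up, the work surface at z = 0. Lengths are in m, angles in rad, forces in N, time in s.
With the tool pointing down it reaches from about 0.275 to 0.875 m from the base axis. Payload 12.5 kg.
Tool frame: the origin (TCP) lies at the very end of the fingers, on their centre line; the grasp point (between the pads) lies 19 mm behind it; x points along the fingers, y is the direction in which the jaws open and shut, and the axes are right-handed (so a half turn about x gives the same grasp; the last joint's range is limited). The gripper opens to 85 mm and grips with 20 to 120 N. Pads are 22 mm wide; open, the fingers measure 114 mm over their backs; the gripper's body (76 mm by 85 mm) begins 54 mm behind the grasp point. The pads swing forward as they close: fully open they stand 13 mm farther back than shut.
Start: joints at [-1.272, 0.351, 1.652, -0, 1.139, -0.085], TCP at [0.206, -0.51, 0.231] pointing down, gripper open.
Joint ranges: [-2.75, 2.75], [-0.79, 2.1], [0.01, 2.65], [-1.57, 4.71], [0.07, 3.14], [-2.87, 2.87]. Speed limits (rad/s): [2.22, 2.22, 2.79, 3.14, 3.14, 3.14].

INTERFACE

Orientations are given as a 3x3 rotation matrix whose columns are the frame's x, y, z axes.
In Python, from bench import manip gives the robot as it stands. Calls block until the motion is done:
- manip.move_ptp(position, orientation): joint-space move of the TCP to a pose.
- manip.move_l(position, attitude=None, max_speed=0.15): straight line of the TCP; attitude=None keeps the orientation; max_speed is the mean speed in m/s.
- manip.move_j(angles): joint-space move.
- manip.set_gripper(opening, effort=None): opening from 0.0 (shut) to 1.0 (fully open); effort is the grip in N (None keeps the last); returns when the fingers have stopped.
- manip.dwell(seconds).
- manip.inverse_kinematics(position, orientation): joint angles nearest the present ones, or None.
- manip.grab_frame(name): name is "scene" or "top"; returns (picture, depth): 480x640x3 uint8, red, green, blue; 480x640 float32, m along the optical axis (not along the pixel's ray), 0 where there is no reading.
- manip.get_calibration(name): a dict with "camera_matrix" (3x3 intrinsics, pixels), "R" (3x3) and "t" (3): a world point X has camera coordinates R X + t. Camera axes: x right, y down, z forward; pixel columns grow to the right and rows downward; lengths in m; the calibration is good to about 2 mm. A picture is of the moment at which its call begins. get_calibration takes no time and is no camera call.
A pose or a line that the arm cannot do raises manip.Unreachable and nothing moves.
- manip.sign_off(): hands the job in, once; it reports no verdict.
Trained networks look in the newest picture that a camera, given by its name, has taken for a name from the list of things; names that differ only in an ending like _2 or _b are one class to them, and where a whole thing is asked for, a point or a joint stands for the part that bears it (a point fixed in the world has none). Each returns a list of dicts, best first, with "confidence" (0 to 1); they miss things now and then, are a little off and sometimes report something else, mostly with a low value. They report only what shows in the picture. A call takes as long as a camera call.
- manip.look_for(camera, name): "at" ([x, y, z] in m, in world coordinates, good to about 4 mm: the middle of the surface that is visible of it).
Readings, each from a call of its own:
- manip.current_time(): time.
- manip.current_qpos(): joint angles.
- manip.current_joint_vel(): joint speeds.
- manip.current_joint_torque(): joint torques, N m.
- manip.current_ee_pos(): TCP position.
- manip.current_tcp_rot(): TCP orientation.
- manip.current_force(): force on the tool from outside, world axes, zero at the start.
- manip.current_ft_torque(): the same for the moment, N m.
- manip.current_grip_width(): opening from 0.0 (shut) to 1.0 (fully open).
Only numpy, scipy, OpenCV 4.12 (cv2) and the standard library are available. Lean on these libraries where they do the work, as an engineer would, in place of code of your own. Each camera call takes 0.05 s, during which the arm holds its last target.

## Working session

There is one attempt and no reset: what is moved stays moved. The work goes in short steps, each a Python script; the robot and the scene stay as the last script left them, time stands still between calls to the robot, and variables do not carry over. Pictures are saved under pics/ and viewed, and the job is handed in when it is done.

```bash
mkdir -p pics; ls
python3 - <<'E'
from bench import manip
import cv2,numpy as np
for c in ["scene","top"]:
    p,d=manip.grab_frame(c); cv2.imwrite(f"pics/{c}0.png",p[:,:,::-1]); np.save(f"pics/{c}0.npy",d)
    k=manip.get_calibration(c); print(c,k)
    for n in ["wide","wide_cover_front","narrow","filter"]:
        for r in manip.look_for(c,n)[:2]: print(c,n,np.round(r["at"],4),round(r["confidence"],2))
print(manip.current_time(),manip.current_tcp_rot().round(3) )
E
```

```text
pics
scene {'camera_matrix': array([[516.66530499,   0.        , 313.91066242],
       [  0.        , 516.66530499, 243.15374557],
       [  0.        ,   0.        ,   1.        ]]), 'R': array([[-0.45911742,  0.88836021,  0.0052274 ],
       [ 0.60296307,  0.31593058, -0.73254584],
       [-0.65241607, -0.33317263, -0.68069764]]), 't': array([ 0.25755308, -0.30938081,  1.58800268])}
scene wide [0.6053 0.219  0.0661] 0.97
scene wide_cover_front [0.5678 0.2161 0.0644] 0.7
scene narrow [ 0.6078 -0.162   0.0596] 0.61
scene filter [0.6139 0.4192 0.0975] 0.94
top {'camera_matrix': array([[594.58524633,   0.        , 317.32667225],
       [  0.        , 594.58524633, 229.41950281],
       [  0.        ,   0.        ,   1.        ]]), 'R': array([[-0.00896284, -0.9999506 ,  0.00429796],
       [-0.98468662,  0.00807751, -0.17414656],
       [ 0.17410324, -0.00579299, -0.98471037]]), 't': array([3.74619416e-04, 5.84539794e-01, 1.27591610e+00])}
top wide [0.5604 0.2066 0.069 ] 0.65
top wide [ 0.7664 -0.0597  0.045 ] 0.17
top wide_cover_front [0.5632 0.2073 0.0649] 0.57
top narrow [ 0.5682 -0.1766  0.066 ] 0.81
top filter [0.5887 0.4041 0.1452] 0.67
0.5 [[-0.     0.374 -0.927]
 [ 0.    -0.927 -0.374]
 [-1.    -0.    -0.   ]]
```

View pics/scene0.png

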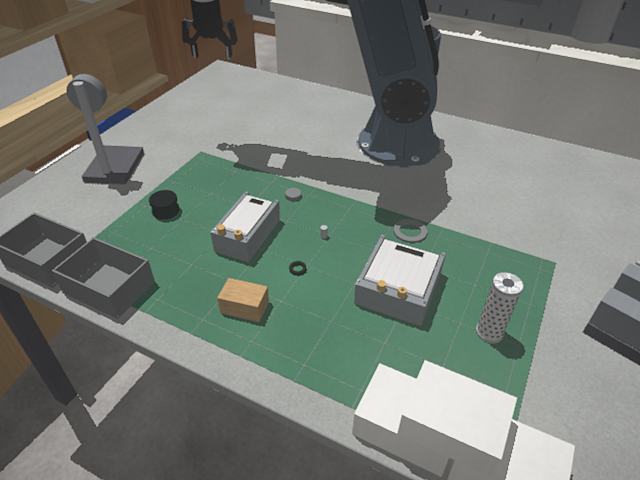

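View pics/top0.png

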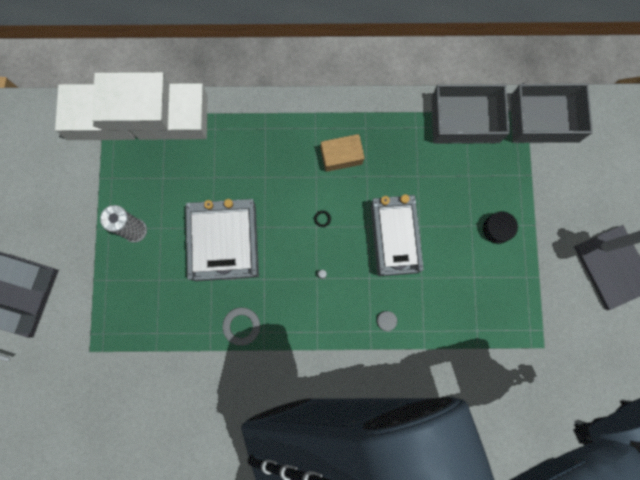

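The top picture shows the wide tester around (222,240), with its strip at (221,263) and ports at (208,204) and (229,203). The narrow tester is around (398,236). Next I measure the wide one precisely.

```bash
cat > h.py <<'E'
from bench import manip
import cv2,numpy as np
def bp(c,u,v,z):
    k=manip.get_calibration(c);K,R,t=k["camera_matrix"],k["R"],k["t"]
    ray=R.T@np.linalg.inv(K)@[u,v,1]; o=-R.T@t
    return o+ray*(z-o[2])/ray[2]
def blobs(c,mask,z,roi):
    x0,y0,x1,y1=roi; m=np.zeros_like(mask,np.uint8); m[y0:y1,x0:x1]=mask[y0:y1,x0:x1]
    n,l,s,ce=cv2.connectedComponentsWithStats(m)
    for i in range(1,n):
        if s[i,4]>12:
            r=cv2.minAreaRect(np.argwhere(l==i)[:,::-1].astype(np.float32))
            print(c,s[i],ce[i].round(1),bp(c,*ce[i],z).round(4),r[2])
E
python3 - <<'E'
from h import *
for c,roi in [("top",(180,190,265,285)),("scene",(350,225,450,330))]:
    p=cv2.imread(f"pics/{c}0.png"); h=cv2.cvtColor(p,cv2.COLOR_BGR2HSV)
    blobs(c,(h[...,2]<40),.066,roi)
    blobs(c,((h[...,0]<28)&(h[...,1]>120)),.078,roi)
    blobs(c,((h[...,2]>185)&(h[...,1]<40)),.066,roi)
    x0,y0,x1,y1=roi; cv2.imwrite(f"pics/{c}0crop.png",cv2.resize(p[y0:y1,x0:x1],None,fx=5.5,fy=5.5,interpolation=cv2.INTER_CUBIC))
    d=np.load(f"pics/{c}0.npy")
E
```

```text
top [209 261  25   4  64] [221.3 262.6] [0.5101 0.2059 0.066 ] 86.18592071533203
top [205 201   7   8  31] [208.4 204.6] [0.6372 0.2348 0.078 ] 45.0
top [225 200   7   7  42] [228.  203.1] [0.6403 0.1918 0.078 ] 90.0
top [ 192  211   58   60 2951] [220.4 238.9] [0.5624 0.2088 0.066 ] 87.70938873291016
scene [378 281   7   5  34] [380.9 283.1] [0.6408 0.1944 0.078 ] 90.0
scene [398 287   8   6  23] [401.8 290. ] [0.639  0.2388 0.078 ] 90.0
scene [ 365  239   73   57 2363] [402.  267.8] [0.5679 0.2146 0.066 ] 17.65012550354004
```

View pics/top0crop.png

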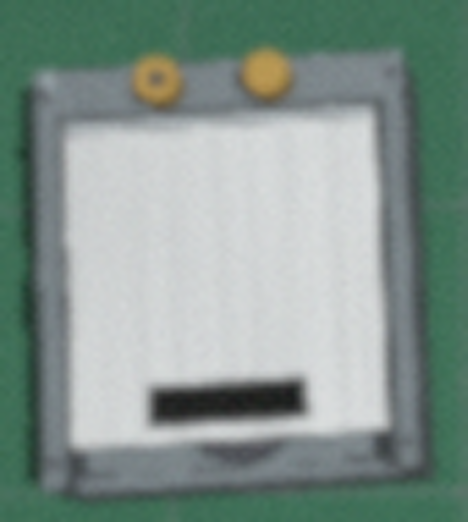

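```bash
cat >> h.py <<'E'
yaw=np.deg2rad(3.3); ux=np.array([np.cos(yaw),np.sin(yaw),0]); uy=np.array([-np.sin(yaw),np.cos(yaw),0]); uz=np.array([0,0,1.])
S=np.array([.511,.207,0]); O=S+.055*ux
def W(x,z,y=0): return O+ux*x+uy*y+uz*z
def rot(tilt,s=-1):
    a=np.deg2rad(tilt); X=ux*np.sin(a)-uz*np.cos(a); Y=s*uy; return np.column_stack([X,Y,np.cross(X,Y)])
def st(): 
    p=np.array(manip.current_ee_pos())-O; return "t%.1f x%.4f y%.4f z%.4f F%s"%(manip.current_time(),p@ux,p@uy,p[2],np.round(manip.current_force(),1))
def snap(n):
    for c in ["scene","top"]: cv2.imwrite(f"pics/{c}{n}.png",manip.grab_frame(c)[0][:,:,::-1])
E
python3 - <<'E'
from h import *
p=cv2.imread("pics/scene0.png"); h=cv2.cvtColor(p,cv2.COLOR_BGR2HSV)
blobs("scene",(h[...,2]<60),.066,(390,238,435,262))
for s in (-1,1):
    for x,z in [(-.055,.09),(-.055,.2),(.05,.25),(-.055,.04)]: print(s,np.round(manip.inverse_kinematics(W(x,z),rot(8,s)),2))
manip.set_gripper(0.0); 
manip.move_ptp(W(-.055,.20),rot(8)); print(st())
manip.move_l(W(-.055,.085)); print(st())
snap(1)
E
```

```text
scene [396 246  14   5  24] [401.3 248. ] [0.5106 0.1919 0.066 ] 18.434947967529297
-1 [ 0.32  0.49  1.85 -0.06  0.66  1.87]
-1 [ 0.32  0.33  1.77 -0.05  0.9   1.86]
-1 [ 0.27  0.46  1.45 -0.03  1.1   1.8 ]
-1 [ 0.32  0.58  1.87 -0.07  0.56  1.89]
1 [ 0.32  0.49  1.85 -0.06  0.66 -1.27]
1 [ 0.32  0.33  1.77 -0.05  0.9  -1.28]
1 [ 0.27  0.46  1.45 -0.03  1.1  -1.34]
1 [ 0.32  0.58  1.87 -0.07  0.56 -1.26]
t4.0 x-0.0548 y-0.0005 z0.2000 F[-1.2  0.3  0.8]
t4.9 x-0.0545 y0.0001 z0.0858 F[ 0.1 -0.1  0.5]
```

View pics/scene1.png

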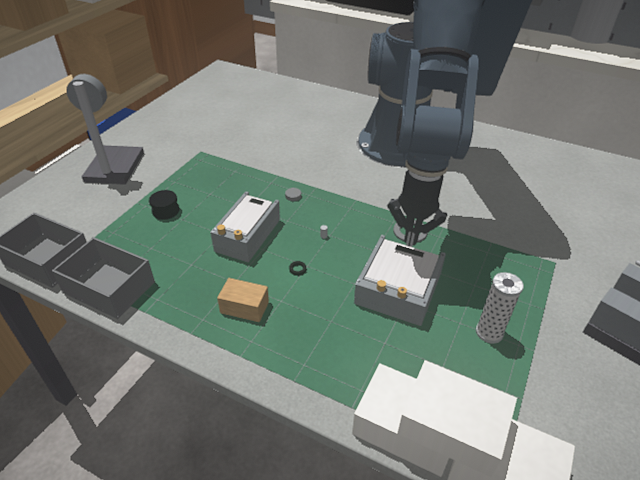

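The fingertips at about (411,238) sit just above the strip at (408,249), as expected. Next I press in steps.

Run:
```python
from h import *
z=.068; manip.move_l(W(-.055,z)); print(st())
for z in (.062,.059,.0575,.0565,.0555,.0545,.0535,.0525,.0515):
    manip.move_l(W(-.055,z)); f=manip.current_force()[2]; print(z,st())
    if abs(f)>9: break
manip.dwell(.1); print(st())
```

```text
t5.3 x-0.0552 y-0.0001 z0.0681 F[-0.1  0.  -0.1]
0.062 t5.5 x-0.0549 y0.0000 z0.0622 F[-0.2 -0.5  1.1]
0.059 t5.8 x-0.0549 y0.0000 z0.0590 F[-0.1 -0.1  2.5]
0.0575 t6.0 x-0.0548 y0.0000 z0.0576 F[ 0.6 -0.4  2.7]
0.0565 t6.3 x-0.0547 y0.0001 z0.0570 F[-1.2 -1.4  8.4]
0.0555 t6.5 x-0.0547 y0.0001 z0.0563 F[-2.2 -2.  12.1]
t6.6 x-0.0546 y0.0001 z0.0563 F[-3.2 -1.6 11.8]
```

Stop reached (12 N). Now I release and retreat up and towards the robot.

```bash
python3 - <<'E'
from h import *
manip.move_l(W(-.06,.070)); manip.move_l(W(-.14,.14),max_speed=.25); print(st()); manip.dwell(1.5)
snap(2); print(st())
for c in("scene","top"):
    for n in("wide_cover_front","wide_key_top"):
        for r in manip.look_for(c,n)[:1]: print(c,n,np.round(r["at"],4),round(r["confidence"],2))
print(W(-.055,.046), W(60e-3-.115*.4536,.066+.115*.891))
E
python3 -c "
import cv2,numpy as np
a=cv2.imread('pics/scene2.png')[180:340,330:540];b=cv2.imread('pics/top2.png')[180:300,170:330]
cv2.imwrite('pics/c2.png',np.vstack([cv2.resize(a,(500,300)),cv2.resize(b,(500,300))]))"
```

```text
t7.5 x-0.1394 y0.0001 z0.1396 F[-0.5  0.  -0.3]
t9.1 x-0.1400 y-0.0000 z0.1400 F[ 1.4 -0.   1.5]
scene wide_cover_front [0.5947 0.2203 0.1241] 0.68
scene wide_key_top [ 0.6001 -0.411   0.0433] 0.23
top wide_cover_front [0.5886 0.2108 0.1354] 0.93
[0.511 0.207 0.046] [0.57373181 0.21061709 0.168465  ]
```

View pics/c2.png

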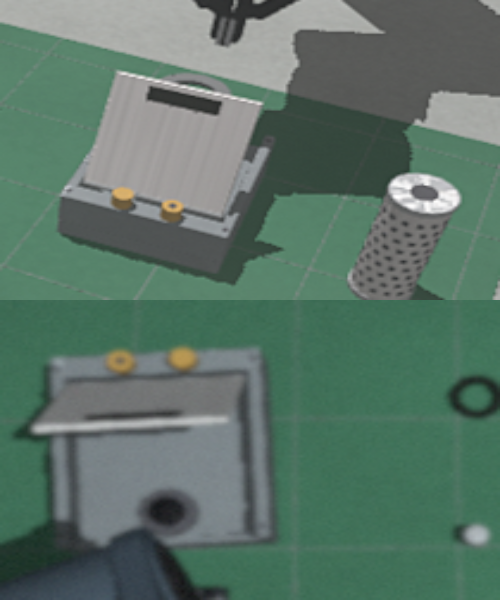

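The cover is fully open. In the top picture the key shows at about (223.8,264); I check its position against my estimate.

Run:
```python
from h import *
p=cv2.imread("pics/top2.png"); g=cv2.cvtColor(p,cv2.COLOR_BGR2GRAY)
blobs("top",g<38,.046,(205,250,245,275)); print(bp("top",223.8,264,.046),W(-.055,.046))
# press key
manip.move_l(W(-.10,.10)); manip.move_l(W(-.053,.060)); print(st())
for z in (.047,.043,.0415,.0405,.0395,.0385,.0375,.0365,.0355):
    manip.move_l(W(-.053,z)); f=manip.current_force()[2]; print(z,st())
    if abs(f)>14: break
manip.dwell(.4); print(st()); snap(3)
```

```text
top [218 260  10   9  65] [222.4 263.7] [0.51   0.2064 0.046 ] 45.0
[0.50931069 0.20335332 0.046     ] [0.511 0.207 0.046]
t10.3 x-0.0536 y0.0000 z0.0604 F[-0.7 -0.2  0. ]
0.047 t10.6 x-0.0537 y0.0001 z0.0473 F[ 0.1 -0.2 -1.1]
0.043 t10.8 x-0.0529 y0.0001 z0.0434 F[-0.7  0.6  4. ]
0.0415 t11.1 x-0.0528 y0.0001 z0.0417 F[-1.   0.6  2.5]
0.0405 t11.3 x-0.0528 y0.0001 z0.0408 F[-2.5  1.7  8.2]
0.0395 t11.6 x-0.0527 y0.0002 z0.0405 F[-6.3  1.  17.6]
t12.0 x-0.0527 y0.0002 z0.0405 F[-6.3  0.1 18.1]
```

View pics/scene3.png

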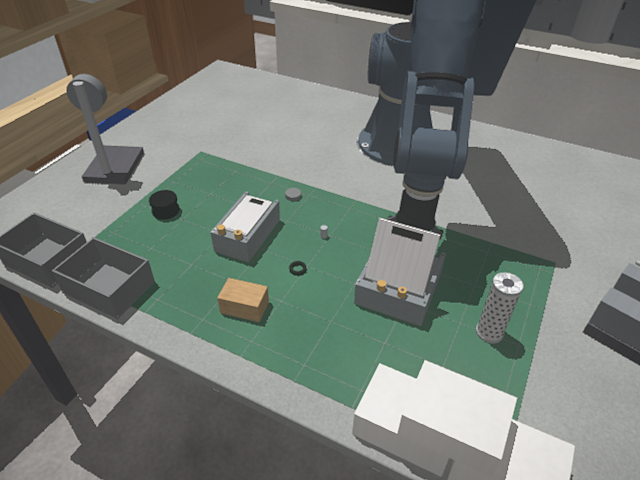

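Key bottomed out: hard stop at about 6 mm of travel, 18 N against the 4 N spring. Next I withdraw, go over the cover and swing it down from behind.

```bash
python3 - <<'E'
from h import *
manip.move_l(W(-.055,.06)); manip.move_l(W(-.12,.12),max_speed=.25); manip.move_l(W(-.12,.27),rot(0),max_speed=.3)
manip.move_l(W(.06,.27),max_speed=.3); manip.move_l(W(.06,.15)); print(st())
def wp(th):
    r=.09+.03*(1.1-th)/1.1; return W(.060-r*np.cos(th)+.011,.066+r*np.sin(th))
for th in (1.1,.95,.8): manip.move_l(wp(th),max_speed=.12); print(th,st())
snap(4)
E
python3 -c "
import cv2,numpy as np
a=cv2.imread('pics/scene4.png')[130:340,330:540];b=cv2.imread('pics/top4.png')[180:300,170:330]
cv2.imwrite('pics/c4.png',np.hstack([cv2.resize(a,(400,400)),cv2.resize(b,(400,400))]))"
```

```text
t15.2 x0.0604 y0.0002 z0.1512 F[-0.2  0.6  0.3]
1.1 t15.6 x0.0308 y0.0001 z0.1473 F[-0.2  0.2  0.5]
0.95 t15.9 x0.0168 y0.0000 z0.1429 F[0.4 0.8 1.8]
0.8 t16.2 x0.0030 y0.0000 z0.1366 F[-0.1 -0.5  0.5]
```

View pics/c4.png

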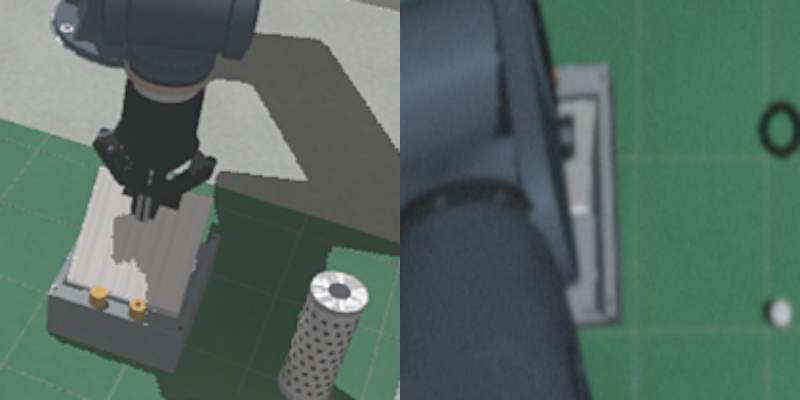

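The fingers (about (145,205) in the left crop) are behind the cover and it is coming down with them. Continue.

```bash
python3 - <<'E'
from h import *
def wp(th):
    r=.09+.03*(1.1-th)/1.1; return W(.060-r*np.cos(th)+.011,.066+r*np.sin(th))
for th in (.65,.5,.35,.2,.08,.02): manip.move_l(wp(th),max_speed=.12); print(th,st())
for z in (.062,.059,.0575,.0565,.0555,.0545,.0535):
    manip.move_l(W(-.053,z)); f=manip.current_force()[2]; print(z,st())
    if abs(f)>12: break
manip.dwell(.2); print(st()); snap(5)
E
python3 -c "
import cv2,numpy as np
a=cv2.imread('pics/scene5.png')[130:340,330:540]
cv2.imwrite('pics/c5.png',cv2.resize(a,(500,500)))"
```

```text
0.65 t16.6 x-0.0104 y-0.0000 z0.1279 F[-0.1 -0.3  0.8]
0.5 t16.8 x-0.0223 y0.0000 z0.1171 F[-0.8  0.3  1.6]
0.35 t17.1 x-0.0326 y-0.0000 z0.1040 F[-0.3 -0.4  0.5]
0.2 t17.4 x-0.0412 y-0.0000 z0.0889 F[-0.6  0.5  1.8]
0.08 t17.7 x-0.0465 y-0.0000 z0.0755 F[-1.1  0.7  0.4]
0.02 t17.9 x-0.0485 y-0.0000 z0.0684 F[-0.2 -0.4  0.7]
0.062 t18.2 x-0.0534 y-0.0000 z0.0619 F[-0.8  0.6  0.6]
0.059 t18.4 x-0.0530 y0.0000 z0.0589 F[-0.3 -0.1  1.5]
0.0575 t18.7 x-0.0529 y0.0001 z0.0577 F[-1.6 -0.6  4.5]
0.0565 t18.9 x-0.0528 y0.0001 z0.0571 F[-2.8  0.2 10.1]
0.0555 t19.2 x-0.0527 y0.0001 z0.0566 F[-5.1 -2.  16.1]
t19.4 x-0.0527 y0.0001 z0.0566 F[-4.9 -1.6 14.9]
```

View pics/c5.png

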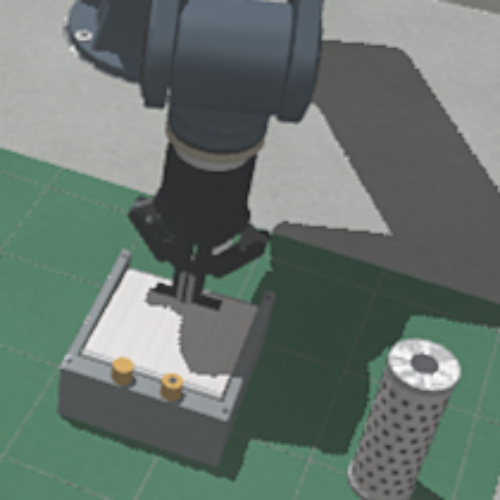

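The fingers are on the strip at about (185,295) in the crop, and the cover is pressed against its stop. Now I release slowly and back off.

Run:
```python
from h import *
manip.move_l(W(-.053,.075),max_speed=.05); print(st()); manip.move_l(W(-.12,.20)); manip.move_l(W(-.20,.25)); manip.dwell(1.8); snap(6); print(st())
for c in("scene","top"):
    for n in("wide_cover_front","narrow"):
        for r in manip.look_for(c,n)[:1]: print(c,n,np.round(r["at"],4),round(r["confidence"],2))
```

```text
t20.0 x-0.0530 y-0.0000 z0.0750 F[-0.9 -0.  -0.2]
t23.8 x-0.2000 y0.0000 z0.2500 F[-0.9  0.1 -0.3]
scene wide_cover_front [0.5637 0.2173 0.0641] 0.92
scene narrow [ 0.6078 -0.1643  0.0599] 0.85
top wide_cover_front [0.5626 0.2089 0.0661] 0.9
top narrow [ 0.5675 -0.1758  0.0651] 0.8
```

View pics/scene6.png

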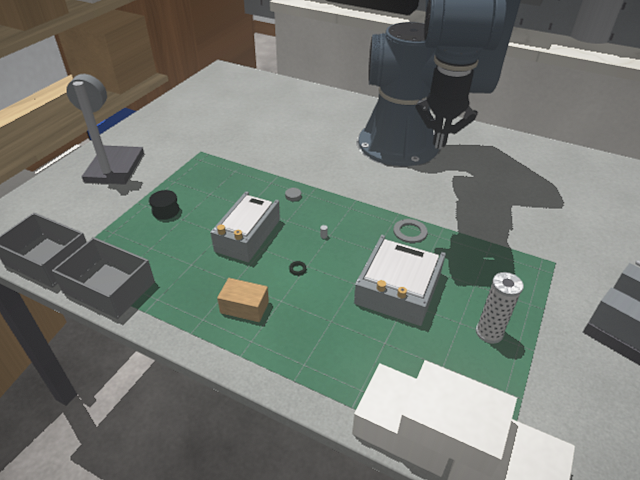

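View pics/top6.png

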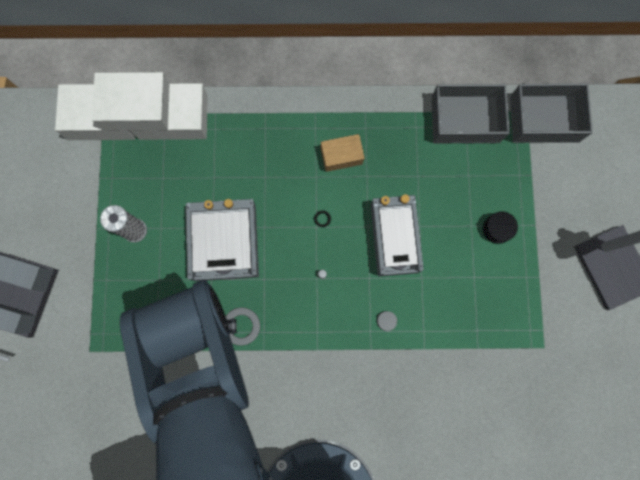

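The wide cover is shut, with its strip at (221,263) as at the start. The narrow tester at (398,236) is still shut, every bystander is in place and the arm is clear.

```bash
python3 -c "
from bench import manip
manip.sign_off(); print(manip.current_time())"
```

```text
the job is handed in; nothing more can be done
the job is handed in; nothing more can be done
```

The job is done and handed in, about 24 s into the 54 s limit. With the gripper shut:

- **Opening:** I pressed the wide cover in to its stop (about 12 N). It sprang up, and the pictures showed it fully open.
- **Key:** I pushed the black key down until it hit a hard stop at about 18 N. The fingertip was at about 40 mm above the bench, the height expected for full travel.
- **Closing:** I swung the cover down from behind and pressed it in to its stop again (about 16 N).

**Last checks:** About 3.8 s after the last press, both cameras showed the cover shut at its original height. The narrow tester was still shut, the loose items were where they started, and the robot was touching nothing.

**Disagreements:**
- The network's search for the key gave only a low-confidence false hit, at (0.60, -0.41). I located the key from the top picture instead, and it matched my estimate to about 1 mm.
- The two cameras differed by a few mm sideways on the tester's position, which made no difference to the pushes.

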